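Free the trivet from under the cartons and stand the pot on it

TASK

Slide the wooden trivet out from under the stack in the low wooden frame, leaving the two cartons and the small glass standing in the frame, and leave it flat on the worktop in front of the frame's mouth with at least 5 cm of clear worktop between them. Then carry the little black lidded pot over, upright, and set it gently in the middle of the trivet. Leave the dip bowl alone.

Things in the scene. Friction and masses are not known exactly. Their poses are not given: they have to be found in the camera images.
- frame: Low frame of pale wood, fixed, 156 (x) x 198 (y) x 34 mm, open inside. Origin: its middle, at worktop height. +x points to its closed back, the mouth faces -x. A cross bar spans the mouth, 17 to 34 mm above the worktop, 63 to 75 mm from the origin: the trivet slides out under it along the frame's -x while it holds the cartons back. Inside 174 mm wide.
- trivet: Flat wooden trivet, 140 x 140 x 10 mm, 0.12 kg, with a pull tab 28 mm wide, 65 mm long, 10 mm thick in the middle of its -x edge. It lies on the worktop under the stack, the tab and some 10 mm of the square sticking out of the frame's mouth; its +x points roughly as the frame's. Pulling takes under 12 N. Origin: centre of the square's underside.
- trivet_tab (a point): Point on the trivet's tab where it is gripped, 110 mm from the square's centre towards the trivet's -x, half-way up its 10 mm (5 mm above the worktop). The tab is 28 mm wide here, along the trivet's y; it ends 25 mm farther out. Axes as the trivet's.
- carton_low_mid (a point): Centre of the lower carton (purple, 161 x 108 x 61 mm, about 0.16 kg), which lies on the trivet inside the frame with its long side parallel to the cross bar and a few mm behind it. It sinks 10 mm to the worktop, rear edge first, as the trivet leaves.
- carton_top_mid (a point): Centre of the upper carton (dark brown, 159 x 121 x 50 mm, about 0.14 kg), lying on the lower one, its long side the same way.
- glass_mid (a point): Centre of the small clear drinking glass (55 mm diameter, 63 mm high, about 0.1 kg), which stands upright on the upper carton; its rim is about 184 mm above the worktop at the start.
- cocotte: Small black cast-iron pot with a lid that is fixed on; 107 mm round, 140 mm over its two side lugs, 79 mm high to the top of the knob, foot 96 mm across, about 0.65 kg. Origin: centre of its underside. It stands on the right part of the worktop.
- cocotte_knob (a point): Centre of the knob in the middle of the pot's lid, 70 mm above the pot's underside: 22 mm diameter, 18 mm high (from 61 to 79 mm above the underside). The pot can be lifted by it.
- dip_bowl_mid (a point): Centre of the grey stoneware dip bowl (105 mm diameter, 58 mm high), a bystander on the right part of the worktop, nearer or farther than the pot.
There are look-alikes about, which are no part of the job. Leave any pink look-alike of the cocotte alone.

How it is judged:
By the outcome, as a careful person would: the job done as asked, in the order asked, and still so for the second after the job is handed in, with the robot touching nothing.
It also fails if it takes over 61 s, if anything falls off the work surface, if the arm or the gripper's body presses on something with over 40 N, if the wrist force passes 120 N, or if a joint passes its speed limit or range.

ROBOT

A 6-joint arm with a two-finger parallel gripper is mounted at the origin on the work surface; the furniture and walls round the work are solid. World frame = base frame: x ahead of the robot, y to its left, z up, the work surface at z = 0. Lengths are in mm, angles in rad, forces in N, time in s.
With the tool pointing down it reaches from about 300 to 850 mm from the base axis. Payload 5.4 kg.
Tool frame: the origin (TCP) lies on the centre line of the jaws, within the pads' length; the fingertips stand 8 mm ahead of it and the grasp point (between the pads) lies 11 mm behind it; z points along the fingers, y is the line along which they close (so a half turn about z gives the same grasp; the last joint's range is limited). The gripper opens to 85 mm and grips with 20 to 120 N. Pads are 22 mm wide; open, the fingers measure 114 mm over their backs; the gripper's body (76 mm by 85 mm) begins 54 mm behind the grasp point. The pads swing forward as they close: fully open they stand 13 mm farther back than shut.
Start: joints at [-1.503, 0.158, 1.597, -0, 1.386, -0.21], TCP at [157.665, -552.945, 239.299] pointing down, gripper open.
Joint ranges: [-2.91, 2.91], [-0.94, 2.29], [0.18, 2.7], [-1.29, 4.43], [0.17, 2.64], [-3, 3]. Speed limits (rad/s): [2.57, 2.57, 3.14, 3.14, 3.14, 3.14].

INTERFACE

Orientations are given as [roll, pitch, yaw] about the fixed x, y, z axes, in that order (R = Rz(yaw) Ry(pitch) Rx(roll)).
In Python, from plant import * gives the robot as it stands.
- The arm moves only by the tool carry_out, never from a script. Its argument "rows" is a list of rows, each a list of 3 entries, a list of its own where there are three numbers: the turn, a rotation vector about the world's x, y, z in degrees, then the shift along the world's x, y, z in mm, then the opening, from 0 (shut) to 1 (fully open). A call has 1 to 8 rows; each row shifts and turns the commanded pose from where the row before left it; what a row does not reach is not made up. A row lasts 1/10 s, in which the tool goes at most 50 mm and 8.59 degrees, less where a joint would pass 70% of its speed; a pose out of reach is approached as far as the arm can. A call is refused whole if a number of a shift passes 50 or a number of a turn 8.59, either way. A call with a gripper value outside its range is refused whole. The fingers move at their own pace and stop on an object; "squeeze" is the grip in N (left out, the last holds). Time passes only in rows, so rows that do not move let the fingers close. It gives the time, the measured TCP pose, the force, the opening and the grip force at its end, in the units of the state.
- read_state(): the state, without advancing time (a new reading comes with each control period).
- get_image(name): name is "side" or "top" or "wrist"; returns (picture, depth): 480x640x3 uint8, red, green, blue; 480x640 float32, mm along the optical axis (not along the pixel's ray), 0 where there is no reading.
- calibration(name): a dict with "fx", "fy", "cx", "cy" (pixels), "world_to_cam" (4x4, takes a point from world to camera coordinates); the wrist camera has in their place "hand_eye" (4x4, takes a point from camera to tool coordinates, whose origin is the TCP and whose axes are the flange's). Camera axes: x right, y up, looking along -z (the intrinsics and any distortion apply to the point x, -y, -z); pixel columns grow to the right and rows downward; lengths in mm; the calibration is good to about 2 mm. A picture is of the moment at which its call begins: read the wrist's pose just before it. calibration takes no time and is no camera call.
- sign_off(): hands the job in; it is judged then, once.
The state is a dict: "t": time; "joint_pos": joint angles; "qd": joint speeds; "effort": joint torques, N m; "eef_pos": TCP position; "orientation": TCP orientation; "contact_force": force on the tool from outside, world axes, zero at the start; "ft_torque": the same for the moment, N m; "gripper_width": finger opening in mm; "gripper_force": force on a finger pad.
Only numpy, scipy, OpenCV 4.12 (cv2) and the standard library are available. Lean on these libraries where they do the work, as an engineer would, in place of code of your own. Each camera call takes 0.05 s, during which the arm holds its last target. There are 200 camera calls.

## Working session

There is one attempt and no reset: what is moved stays moved. The work goes in short steps, Python scripts to look and compute and a tool call to move; the robot and the scene stay as the last step left them, time stands still between calls to the robot, and variables do not carry over. Pictures are saved under pics/ and viewed, at most 13 in all, crops included, and the job is handed in when it is done.

Besides the shell and the picture viewer there is one more tool, called in YAML: its name, and indented under it one key for each argument. carry_out: Moves the arm, as the interface text tells. Its arguments: {"type":"object","properties":{"rows":{"type":"array"},"squeeze":{"type":"number"}},"required":["rows"]}

```bash
ls; mkdir -p pics; python3 - <<'E'
from plant import *
import cv2,numpy as np
s=read_state();print(s)
for n in("top","side"):
    p,d=get_image(n);np.savez(f"{n}0.npz",p=p,d=d);cv2.imwrite(f"pics/{n}0.png",p[:,:,::-1]);c=calibration(n);print(n,c)
print(calibration("wrist"))
E
```

```text
pics
{'t': 0.0, 'joint_pos': array([-1.50310870e+00,  1.59039854e-01,  1.59823643e+00, -3.87479977e-05,
        1.38620054e+00, -2.10132144e-01]), 'qd': array([ 0.00131743,  0.00116204, -0.00087313, -0.00117964, -0.00158973,
       -0.00082   ]), 'effort': array([-9.67664528e-04, -3.95998764e+01, -3.31430662e+01, -2.10264952e-04,
        8.33695784e-03,  2.23448822e-06]), 'eef_pos': array([ 157.60938855, -552.3660381 ,  238.31995088]), 'orientation': array([-3.13974199e+00, -3.55778419e-04,  2.77826587e-01]), 'contact_force': array([-0.59972029,  1.15995161,  0.19342957]), 'ft_torque': array([-0.04364501,  0.01590295,  0.02038276]), 'gripper_force': 0.0, 'gripper_width': 85.75494310216529}
top {'fx': 443.2831659480827, 'fy': 443.2831659480827, 'cx': 319.7101641311293, 'cy': 236.68060872646367, 'world_to_cam': array([[-8.36793739e-03, -9.99894521e-01, -1.18711220e-02,
        -1.62383428e+00],
       [ 9.96338699e-01, -9.34710961e-03,  8.49813385e-02,
        -5.23888486e+02],
       [-8.50833355e-02, -1.11165398e-02,  9.96311823e-01,
        -9.59574518e+02],
       [ 0.00000000e+00,
[... 283 characters left out ...]
3910303e-01, -3.21155134e-01,  9.20175829e-01,
        -2.22859829e+02],
       [-5.22403837e-01,  7.57509854e-01,  3.91501025e-01,
        -9.67741480e+02],
       [ 0.00000000e+00,  0.00000000e+00,  0.00000000e+00,
         1.00000000e+00]])}
{'fx': 361.7348981235766, 'fy': 361.7348981235766, 'cx': 318.3514020743442, 'cy': 242.27344058202831, 'hand_eye': array([[ 1.00252484e-03,  9.59770301e-01,  2.80784553e-01,
         7.13164159e+01],
       [ 9.99999363e-01, -8.16761875e-04, -7.78605566e-04,
         3.88263589e-01],
       [-5.17948380e-04,  2.80785155e-01, -9.59770508e-01,
        -1.35537684e+02],
       [ 0.00000000e+00,  0.00000000e+00,  0.00000000e+00,
         1.00000000e+00]])}
```

View pics/top0.png

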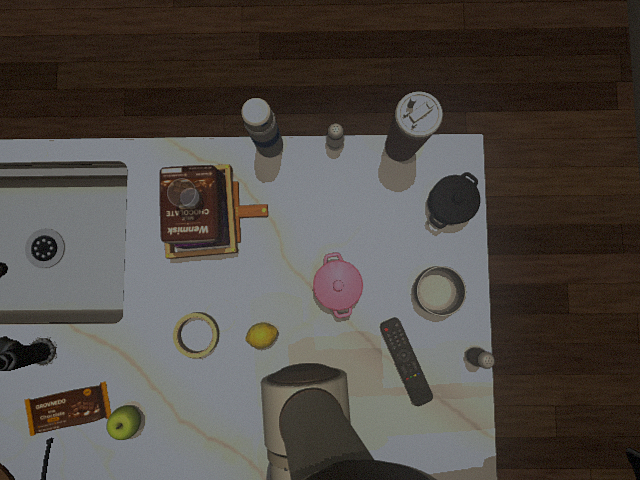

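View pics/side0.png

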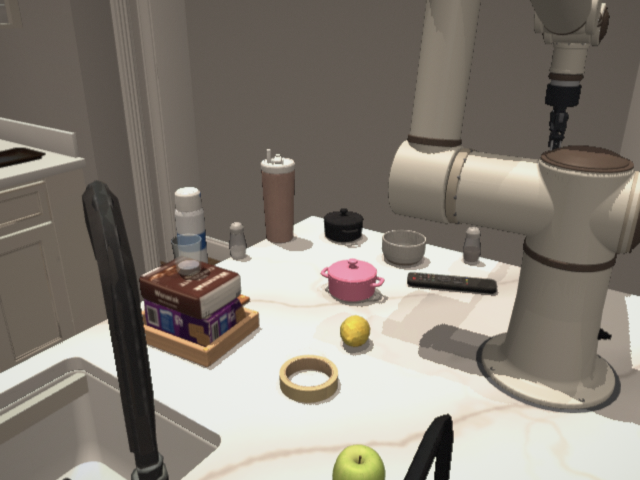

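The top view shows the frame and stack at about (200,210), with the tab pointing right (world -y) at (255,211). There are three pot-like things:
- **Black lidded pot (455,200):** this fits the cocotte.
- **Pink pot (338,283):** the look-alike, to be left alone.
- **Grey open bowl (440,292):** the dip bowl.

Next I measure positions and make one enlarged crop.

```bash
cat > h.py <<'E'
from plant import *
import cv2,numpy as np
def cloud(d,c,T=None):
    v,u=np.mgrid[:480,:640];P=np.stack([(u-c["cx"])/c["fx"]*d,-(v-c["cy"])/c["fy"]*d,-d],-1)
    M=np.linalg.inv(c["world_to_cam"]) if T is None else T
    return P@M[:3,:3].T+M[:3,3]
def ray(uv,c,z):
    M=np.linalg.inv(c["world_to_cam"]);uv=np.atleast_2d(uv).astype(float)
    r=np.c_[(uv[:,0]-c["cx"])/c["fx"],-(uv[:,1]-c["cy"])/c["fy"],-np.ones(len(uv))]@M[:3,:3].T
    o=M[:3,3];return o+r*((z-o[2])/r[:,2])[:,None]
E
python3 - <<'E'
from h import *
f=np.load("top0.npz");p,d=f["p"],f["d"];c=calibration("top");W=cloud(d,c)
hsv=cv2.cvtColor(p,cv2.COLOR_RGB2HSV)
for uv in[(210,211),(255,211),(236,200),(231,240),(300,180),(455,198),(440,292),(338,285),(480,100)]:print(uv,W[uv[1],uv[0]].round(1),hsv[uv[1],uv[0]])
# tab
def box(m,z,n):
    k,l,st,ce=cv2.connectedComponentsWithStats(m.astype(np.uint8));i=1+np.argmax(st[1:,4])
    cs,_=cv2.findContours((l==i).astype(np.uint8),0,1);q=ray(cs[0][:,0],c,z)[:,:2].astype(np.float32)
    r=cv2.minAreaRect(q);print(n,st[i],np.round(r[0],1),np.round(r[1],1),round(r[2],2));return l==i,r
sat=(hsv[...,1]>90)&(hsv[...,0]<25)
m=np.zeros((480,640),bool);m[195:230,243:275]=1
box(sat&m,10,"tab")
z=W[...,2];reg=np.zeros_like(m);reg[150:275,150:245]=1
box(reg&(z>26)&(z<42)&sat,34,"frame")
# cocotte: dark
reg=np.zeros_like(m);reg[165:235,415:490]=1
dm,r=box(reg&(p.max(2)<75)&(z>20),50,"coc")
Q=W[dm];print("zmax",np.percentile(Q[:,2],[50,95,99,100]));K=Q[Q[:,2]>68];print("knob",len(K),K.mean(0).round(1),K.std(0).round(1))
reg=np.zeros_like(m);reg[255:325,400:475]=1
box(reg&(z>45),58,"bowl")
big=np.hstack([cv2.resize(p[150:260,150:280],(390*1,330)),cv2.resize(p[155:245,410:500],(330,330))]);cv2.imwrite("pics/crop.png",np.clip(big[:,:,::-1]*1.6,0,255))
E
```

```text
(210, 211) [569.2 212.5 120.8] [  6 131  70]
(255, 211) [584.3 139.3  11.2] [ 12 168 114]
(236, 200) [610.1 182.8   9.3] [ 14 185 120]
(231, 240) [517.3 187.9  35.3] [ 22 120 134]
(300, 180) [656.   37.9   2.6] [100  17 134]
(455, 198) [ 597.7 -291.    78.8] [11 45 45]
(440, 292) [ 399.4 -272.1    6.5] [ 42  29 134]
(338, 285) [418.4 -43.9  77.7] [164  48 134]
(480, 100) [1209.2 -715.1 -924.2] [15 87 41]
tab [243 204  25  14 294] [585.7 139.5] [28.2 55.3] 2.46
frame [165 165  71  93 839] [583.4 261.7] [197.6 155.4] 4.26
coc [ 428  172   52   56 2159] [ 599.1 -295.4] [107.3 120.1] 10.84
zmax [  58.63364803   65.23690412   81.18306066 1000.53690541]
knob 99 [ 576.  -255.2  218. ] [ 57.5 100.7 330.7]
bowl [415 265  51  51 399] [ 406.  -259.1] [105.2 104.6] 89.58[ WARN:0@0.071] global loadsave.cpp:1063 imwrite_ Unsupported depth image for selected encoder is fallbacked to CV_8U.
```

View pics/crop.png

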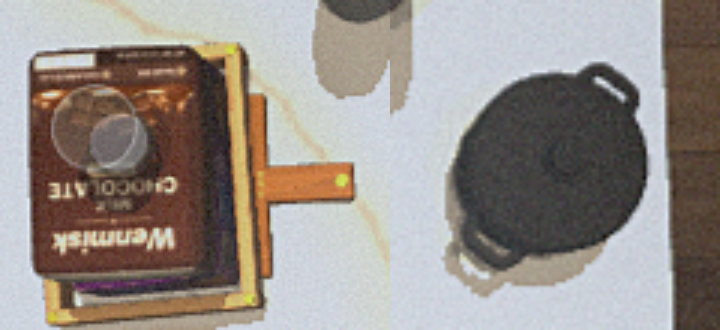

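The crop confirms both targets. The tab is at u≈265–350, v≈165–200 and the black pot's knob is at about (575,150). The measured sizes agree with the given ones: tab 28 mm wide, frame 198×155 mm, pot 107 mm. I'm moving over the tab.

carry_out:
  rows:
    - [[0, 0, 5.5], [30, 49, 0], 0.7]
    - [[0, 0, 5.5], [30, 49, 0], 0.7]
    - [[0, 0, 5.5], [30, 49, 0], 0.7]
    - [[0, 0, 5.5], [30, 49, 0], 0.7]
    - [[0, 0, 5.5], [30, 49, 0], 0.7]
    - [[0, 0, 5.5], [30, 49, 0], 0.7]
    - [[0, 0, 5.5], [30, 49, 0], 0.7]
    - [[0, 0, 5.5], [30, 49, 0], 0.7]
  squeeze: 50

```text
t: 0.9
eef_pos: [367.0, -209.8, 239.1]
orientation: [3.142, -0.0, 1.049]
contact_force: [0.8, -0.7, 0.5]
gripper_width: 59.7
gripper_force: 0.0
```

carry_out:
  rows:
    - [[0, 0, 5.5], [30, 49, 0], 0.7]
    - [[0, 0, 5.5], [30, 49, 0], 0.7]
    - [[0, 0, 5.5], [30, 49, 0], 0.7]
    - [[0, 0, 5.5], [30, 49, 0], 0.7]
    - [[0, 0, 5.5], [30, 49, 0], 0.7]
    - [[0, 0, 5.5], [30, 49, 0], 0.7]
    - [[0, 0, 0], [5, -5, 0], 0.7]
    - [[0, 0, 0], [0, 0, 0], 0.7]

```text
t: 1.7
eef_pos: [528.3, 39.5, 238.6]
orientation: [-3.14, 0.0, 1.623]
contact_force: [0.0, 0.4, -0.7]
gripper_width: 60.0
gripper_force: 0.0
```

```bash
cat >> h.py <<'E'
from scipy.spatial.transform import Rotation as R
def wristcal():
    s=read_state();c=calibration("wrist");T=np.eye(4);T[:3,:3]=R.from_euler("xyz",s["orientation"]).as_matrix();T[:3,3]=s["eef_pos"]
    c["world_to_cam"]=np.linalg.inv(T@c["hand_eye"]);return s,c
E
python3 - <<'E'
from h import *
s,c=wristcal();p,d=get_image("wrist");print(s["t"],s["eef_pos"],np.degrees(s["orientation"]),s["joint_pos"],s["gripper_width"])
np.savez("w1.npz",p=p,d=d,M=c["world_to_cam"]);cv2.imwrite("pics/w1.png",p[:,:,::-1])
W=cloud(d,c);hsv=cv2.cvtColor(p,cv2.COLOR_RGB2HSV)
np.set_printoptions(precision=1,suppress=True)
m=(hsv[...,0]<25)&(hsv[...,1]>90)&(W[...,2]>5)&(W[...,2]<16)&(d>0)&(W[...,1]<172)
k,l,st,ce=cv2.connectedComponentsWithStats(m.astype(np.uint8));i=1+np.argmax(st[1:,4]);print(st[i],ce[i])
cs,_=cv2.findContours((l==i).astype(np.uint8),0,1);q=ray(cs[0][:,0],c,10)[:,:2].astype(np.float32);r=cv2.minAreaRect(q);print(r,cv2.boxPoints(r),W[l==i][:,2].mean())
E
```

```text
1.7 [528.27154568  39.53368079 238.62673434] [-1.79920833e+02  2.22673700e-02  9.30060629e+01] [-1.53233477e-01  4.25597976e-02  1.72312857e+00 -6.75282680e-04
  1.37717754e+00 -2.05568549e-01] 59.98681146435159
[ 369   70   33   67 1860] [384.4 101.9]
((584.9341430664062, 142.9459228515625), (27.77581787109375, 58.33924102783203), 2.749224901199341) [[569.7 171.4]
 [572.5 113.1]
 [600.2 114.5]
 [597.4 172.7]] 10.73899682457619
```

View pics/w1.png

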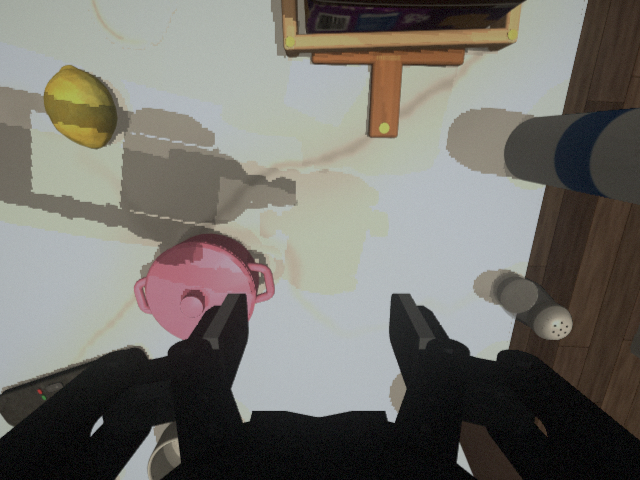

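The wrist view shows the tab at (384,100) with the frame mouth above it. The bottle on the right is about 100 mm clear of the tab. The tab tip comes out at (586,114) and its height at 10.7 mm. The grip point is therefore about (585,139), which agrees with the top camera. I'm approaching with a 12° lean away from the stack.

carry_out:
  rows:
    - [[1.5, 0, 0], [7, 12.5, -22], 0.7]
    - [[1.5, 0, 0], [7, 12.5, -22], 0.7]
    - [[1.5, 0, 0], [7, 12.5, -22], 0.7]
    - [[1.5, 0, 0], [7, 12.5, -22], 0.7]
    - [[1.5, 0, 0], [7, 12.5, -22], 0.7]
    - [[1.5, 0, 0], [7, 12.5, -22], 0.7]
    - [[1.5, 0, 0], [7, 12.5, -22], 0.7]
    - [[1.5, 0, 0], [7, 12.5, -22], 0.7]

```text
t: 2.55
eef_pos: [584.1, 137.6, 62.7]
orientation: [3.131, -0.21, 1.619]
contact_force: [0.8, -0.1, 0.7]
gripper_width: 59.9
gripper_force: 0.0
```

carry_out:
  rows:
    - [[0, 0, 0], [0, 0, 0], 0.6]
    - [[0, 0, 0], [0, 0, 0], 0.6]

```text
t: 2.75
eef_pos: [583.7, 137.6, 63.4]
orientation: [3.132, -0.209, 1.621]
contact_force: [0.0, 0.6, 0.6]
gripper_width: 51.3
gripper_force: 0.0
```

carry_out:
  rows:
    - [[0, 0, 0], [1.5, 1, -15], 0.6]
    - [[0, 0, 0], [0, 0, -15], 0.6]
    - [[0, 0, 0], [0, 0, -12], 0.6]
    - [[0, 0, 0], [0, 0, -8], 0.6]
    - [[0, 0, 0], [0, 0, 0], 0.6]
    - [[0, 0, 0], [0, 0, 0], 0.6]

```text
t: 3.35
eef_pos: [585.7, 140.1, 13.2]
orientation: [3.131, -0.209, 1.623]
contact_force: [0.4, -0.1, -0.3]
gripper_width: 51.2
gripper_force: 0.0
```

carry_out:
  rows:
    - [[0, 0, 0], [0, 0, 0], 0.2]
    - [[0, 0, 0], [0, 0, 0], 0.2]
    - [[0, 0, 0], [0, 0, 0], 0.2]
    - [[0, 0, 0], [0, 0, 0], 0.2]
    - [[0, 0, 0], [0, 0, 0], 0.2]
    - [[0, 0, 0], [0, 0, 0], 0.2]
  squeeze: 50

```text
t: 3.95
eef_pos: [586.4, 140.0, 14.3]
orientation: [3.129, -0.209, 1.623]
contact_force: [-0.9, -0.7, 5.3]
gripper_width: 25.6
gripper_force: 49.3
```

carry_out:
  rows:
    - [[0, 0, 0], [0, -1, 0], 0.2]
    - [[0, 0, 0], [0.2, -2, 0], 0.2]
    - [[0, 0, 0], [0.2, -3, 0], 0.2]
    - [[0, 0, 0], [0.2, -3, 0], 0.2]
    - [[0, 0, 0], [0.2, -3, 0], 0.2]
    - [[0, 0, 0], [0.2, -3, 0], 0.2]
    - [[0, 0, 0], [0.2, -3, 0], 0.2]
    - [[0, 0, 0], [0.2, -2, 0], 0.2]

```text
t: 4.75
eef_pos: [587.4, 121.9, 14.3]
orientation: [3.13, -0.213, 1.623]
contact_force: [0.2, 7.3, 6.1]
gripper_width: 25.6
gripper_force: 49.2
```

```bash
python3 - <<'E'
from h import *
s=read_state();print(s["eef_pos"],s["contact_force"],s["gripper_width"])
p,d=get_image("side");q,e=get_image("wrist")
a=cv2.resize(p[210:370,110:310],(500,400));b=cv2.resize(q,(300,225));b=cv2.copyMakeBorder(b,0,175,0,0,0)
cv2.imwrite("pics/pull1.png",np.hstack([a,b])[:,:,::-1])
E
```

```text
[587.434506   121.87800941  14.27541718] [0.22444658 7.28865771 6.082412  ] 25.58041817036661
```

View pics/pull1.png

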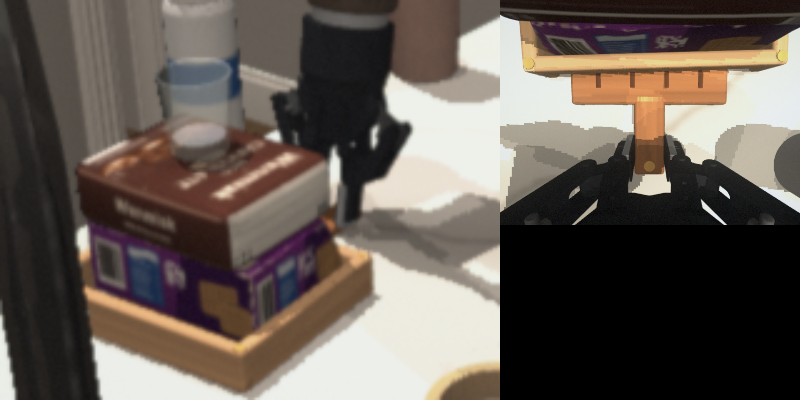

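The trivet is coming out, with its square's edge now about 28 mm past the mouth. Drag is 7 N, and the stack and glass are upright. I'll keep pulling steadily.

carry_out:
  rows:
    - [[0, 0, 0], [0.3, -4, 0], 0.2]
    - [[0, 0, 0], [0.4, -5, 0], 0.2]
    - [[0, 0, 0], [0.4, -5, 0], 0.2]
    - [[0, 0, 0], [0.4, -5, 0], 0.2]
    - [[0, 0, 0], [0.4, -5, 0], 0.2]
    - [[0, 0, 0], [0.4, -5, 0], 0.2]
    - [[0, 0, 0], [0.4, -5, 0], 0.2]
    - [[0, 0, 0], [0.4, -5, 0], 0.2]

```text
t: 5.65
eef_pos: [590.4, 83.3, 14.3]
orientation: [3.13, -0.213, 1.623]
contact_force: [-0.7, 8.7, 7.5]
gripper_width: 25.6
gripper_force: 49.2
```

carry_out:
  rows:
    - [[0, 0, 0], [0.4, -5, 0], 0.2]
    - [[0, 0, 0], [0.4, -5, 0], 0.2]
    - [[0, 0, 0], [0.4, -5, 0], 0.2]
    - [[0, 0, 0], [0.4, -5, 0], 0.2]
    - [[0, 0, 0], [0.4, -5, 0], 0.2]
    - [[0, 0, 0], [0.4, -5, 0], 0.2]
    - [[0, 0, 0], [0.4, -5, 0], 0.2]
    - [[0, 0, 0], [0.4, -5, 0], 0.2]

```text
t: 6.45
eef_pos: [594.0, 42.2, 14.3]
orientation: [3.13, -0.211, 1.623]
contact_force: [-0.7, 4.8, 7.2]
gripper_width: 25.9
gripper_force: 49.3
```

```bash
python3 - <<'E'
from h import *
s=read_state();print(s["eef_pos"],s["contact_force"],s["gripper_width"])
p,d=get_image("side");q,e=get_image("wrist")
a=cv2.resize(p[210:370,110:310],(500,400));b=cv2.resize(q,(300,225));b=cv2.copyMakeBorder(b,0,175,0,0,0)
cv2.imwrite("pics/pull2.png",np.hstack([a,b])[:,:,::-1])
E
```

```text
[593.95985117  42.20057249  14.3120204 ] [-0.70054383  4.84644732  7.24247709] 25.921097545226026
```

View pics/pull2.png

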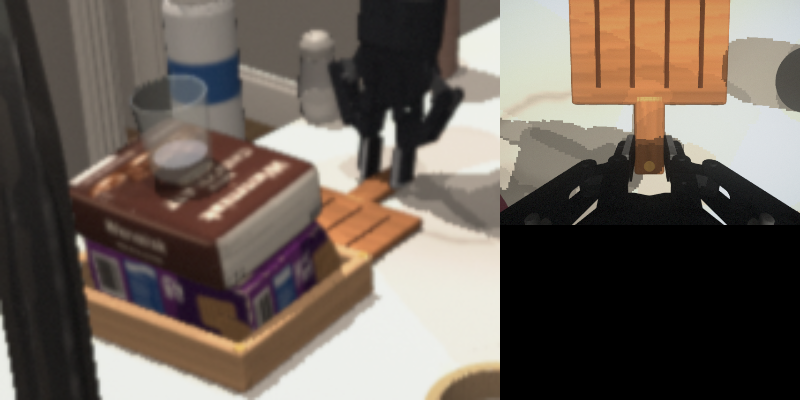

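The stack has tipped back onto its rear edge as expected and the glass still stands, so I'll carry on.

carry_out:
  rows:
    - [[0, 0, 0], [0.4, -5, 0], 0.2]
    - [[0, 0, 0], [0.4, -5, 0], 0.2]
    - [[0, 0, 0], [0.4, -5, 0], 0.2]
    - [[0, 0, 0], [0.4, -5, 0], 0.2]
    - [[0, 0, 0], [0.4, -5, 0], 0.2]
    - [[0, 0, 0], [0.4, -5, 0], 0.2]
    - [[0, 0, 0], [0.4, -5, 0], 0.2]
    - [[0, 0, 0], [0.4, -5, 0], 0.2]

```text
t: 7.35
eef_pos: [597.2, 1.8, 14.3]
orientation: [3.129, -0.211, 1.623]
contact_force: [0.2, 4.4, 6.8]
gripper_width: 25.9
gripper_force: 49.3
```

carry_out:
  rows:
    - [[0, 0, 0], [0.4, -5, 0], 0.2]
    - [[0, 0, 0], [0.4, -5, 0], 0.2]
    - [[0, 0, 0], [0.4, -5, 0], 0.2]
    - [[0, 0, 0], [0.4, -5, 0], 0.2]
    - [[0, 0, 0], [0.4, -5, 0], 0.2]
    - [[0, 0, 0], [0.4, -5, 0], 0.2]
    - [[0, 0, 0], [0.4, -5, 0], 0.2]
    - [[0, 0, 0], [0.4, -5, 0], 0.2]

```text
t: 8.15
eef_pos: [600.4, -38.2, 14.3]
orientation: [3.13, -0.211, 1.623]
contact_force: [-0.3, 4.6, 6.6]
gripper_width: 25.6
gripper_force: 49.3
```

carry_out:
  rows:
    - [[0, 0, 0], [0.4, -8, 0], 0.2]
    - [[0, 0, 0], [0.4, -8, 0], 0.2]
    - [[0, 0, 0], [0, -7, 0], 0.2]
    - [[0, 0, 0], [0, -4, -1], 0.2]
    - [[0, 0, 0], [0, 0, 0], 0.2]
    - [[0, 0, 0], [0, 0, 0], 0.2]

```text
t: 8.75
eef_pos: [601.8, -65.3, 14.2]
orientation: [3.128, -0.211, 1.623]
contact_force: [-1.2, 4.3, 11.7]
gripper_width: 25.8
gripper_force: 49.9
```

```bash
python3 - <<'E'
from h import *
s=read_state();print(s["t"],s["eef_pos"],s["contact_force"],s["gripper_width"])
p,d=get_image("side");q,e=get_image("top");np.savez("top1.npz",p=q,d=e)
a=cv2.resize(p[210:370,110:310],(450,360));b=cv2.resize(q[140:280,140:270],(334,360))
cv2.imwrite("pics/pull3.png",np.hstack([a,b])[:,:,::-1])
E
```

```text
8.75 [601.8336232  -65.30432046  14.23708618] [-1.23332849  4.34673818 11.69660276] 25.793914226622707
```

View pics/pull3.png

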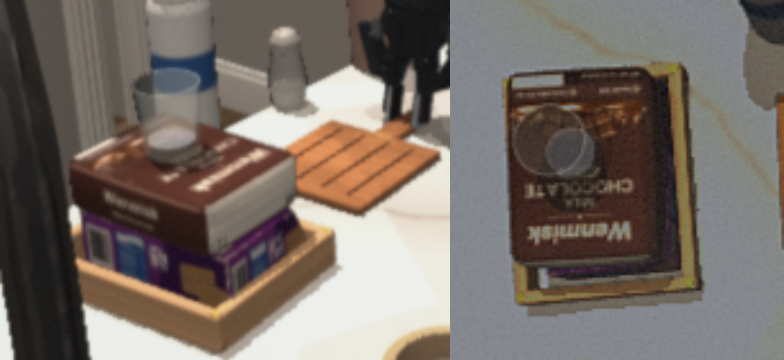

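The trivet lies flat, clear of the frame, and both cartons and the glass are level in the frame. Now I release, lift and move over to the black pot.

carry_out:
  rows:
    - [[0, 0, 0], [0, 0, 0.8], 0.2]
    - [[0, 0, 0], [0, 0, 0], 0.55]
    - [[0, 0, 0], [0, 0, 0], 0.55]
    - [[0, 0, 0], [0, 0, 0], 0.55]
    - [[0, 0, 0], [0, -2, 8], 0.55]
    - [[0, 0, 0], [0, -4, 20], 0.55]
    - [[-2, 0, 0], [-3, -6, 25], 0.55]
    - [[-2, 0, 0], [-3, -15, 25], 0.55]

```text
t: 9.65
eef_pos: [594.1, -92.9, 92.0]
orientation: [3.135, -0.139, 1.623]
contact_force: [0.9, 0.2, 0.7]
gripper_width: 47.4
gripper_force: 0.0
```

carry_out:
  rows:
    - [[-2, 0, 0], [-3, -20, 20], 0.55]
    - [[-2, 0, 0], [-4, -25, 20], 0.55]
    - [[-2, 0, 0], [-4, -25, 20], 0.55]
    - [[-2, 0, 0], [-4, -25, 15], 0.55]
    - [[0, 0, 0], [-3, -25, 10], 0.55]
    - [[0, 0, 0], [0, -25, 0], 0.55]
    - [[0, 0, 0], [3, -25, 0], 0.55]
    - [[0, 0, 0], [5, -25, 0], 0.55]

```text
t: 10.45
eef_pos: [584.3, -289.2, 176.7]
orientation: [3.141, 0.0, 1.621]
contact_force: [0.1, 0.2, 0.3]
gripper_width: 47.2
gripper_force: 0.0
```

carry_out:
  rows:
    - [[0, 0, 0], [5, -15, 0], 0.55]
    - [[0, 0, 0], [4, -10, 0], 0.55]
    - [[0, 0, 0], [0, 0, 0], 0.55]
    - [[0, 0, 0], [0, 0, 0], 0.55]

```text
t: 10.85
eef_pos: [593.5, -312.4, 176.1]
orientation: [-3.141, -0.001, 1.622]
contact_force: [0.5, 0.1, -0.6]
gripper_width: 47.0
gripper_force: 0.0
```

```bash
python3 - <<'E'
from h import *
np.set_printoptions(precision=1,suppress=True)
s,c=wristcal();q,e=get_image("wrist");print(s["t"],s["eef_pos"],np.degrees(s["orientation"]),s["gripper_width"],s["contact_force"])
W=cloud(e,c)
f=(W[...,0]>510)&(W[...,0]<690)&(W[...,1]<-210)&(W[...,1]>-380)&(e>0)&(e>150)
K=W[f&(W[...,2]>72)&(W[...,2]<86)];print("knob",len(K),K.min(0),K.max(0),K.mean(0))
B=f&(W[...,2]>35)&(W[...,2]<70)&(q.max(2)<90)
pts=W[B][:,:2].astype(np.float32);print("body",len(pts),cv2.minEnclosingCircle(pts))
cv2.imwrite("pics/pot.png",q[:,:,::-1]);t,d=get_image("top");np.savez("top2.npz",p=t,d=d)
c=calibration("top");hsv=cv2.cvtColor(t,cv2.COLOR_RGB2HSV);m=np.zeros((480,640),np.uint8);m[165:255,243:375]=1
m=m&(hsv[...,1]>110)&(hsv[...,0]<20);m=m.astype(np.uint8)
k,l,st,ce=cv2.connectedComponentsWithStats(m);i=1+np.argmax(st[1:,4]);b=(l==i).astype(np.uint8)
b=cv2.morphologyEx(b,cv2.MORPH_CLOSE,np.ones((5,5)));sq=cv2.morphologyEx(b,cv2.MORPH_OPEN,np.ones((21,21)))
for n,x in(("all",b),("sq",sq)):
    cs,_=cv2.findContours(x,0,1);r=cv2.minAreaRect(ray(max(cs,key=len)[:,0],c,10)[:,:2].astype(np.float32));print(n,st[i],r)
E
```

```text
10.85 [ 593.5 -312.4  176.1] [-180.    -0.    92.9] 47.01547181241035 [ 0.5  0.1 -0.6]
knob 804 [ 589.8 -308.2   72.6] [ 610.3 -287.2   81.2] [ 600.  -297.1   78.3]
body 16591 ((599.53076171875, -297.5773620605469), 69.39327239990234)
all [ 267  174   92   64 4023] ((598.4064331054688, 8.274971008300781), (139.2030029296875, 203.31637573242188), 2.565847873687744)
sq [ 267  174   92   64 4023] ((596.5291748046875, 41.10379409790039), (139.02078247070312, 138.02325439453125), 0.0893644317984581)
```

View pics/pot.png

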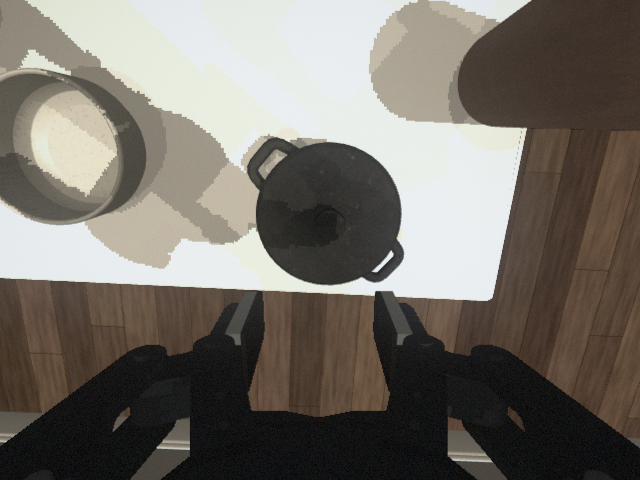

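The black pot's knob is at pixel (330,215), which is (600,-297) at about 79 mm high, and the heights match. The bowl at (70,140) and the tumbler at the top right are clear. The trivet centre is at about (597,41.5), with roughly 68 mm of clear worktop to the frame. Next I grip the knob.

carry_out:
  rows:
    - [[0, 0, 0], [3.5, 8, -15], 0.55]
    - [[0, 0, 0], [3, 7.5, -20], 0.55]
    - [[0, 0, 0], [0, 0, -25], 0.55]
    - [[0, 0, 0], [0, 0, -20], 0.55]
    - [[0, 0, 0], [0, 0, -13], 0.55]
    - [[0, 0, 0], [0, 0, -7], 0.55]
    - [[0, 0, 0], [0, 0, 0], 0.55]
    - [[0, 0, 0], [0, 0, 0], 0.55]

```text
t: 11.75
eef_pos: [600.7, -297.7, 77.0]
orientation: [3.14, 0.001, 1.622]
contact_force: [-0.5, -0.5, 0.5]
gripper_width: 47.6
gripper_force: 0.0
```

carry_out:
  rows:
    - [[0, 0, 0], [0, 0, 0], 0.1]
    - [[0, 0, 0], [0, 0, 0], 0.1]
    - [[0, 0, 0], [0, 0, 0], 0.1]
    - [[0, 0, 0], [0, 0, 0], 0.1]
    - [[0, 0, 0], [0, 0, 0], 0.1]
    - [[0, 0, 0], [0, 0, 0], 0.1]
  squeeze: 80

```text
t: 12.35
eef_pos: [600.1, -298.0, 77.5]
orientation: [3.141, 0.001, 1.622]
contact_force: [-4.1, 1.2, 5.4]
gripper_width: 16.7
gripper_force: 78.1
```

carry_out:
  rows:
    - [[0, 0, 0], [0, 0, 2], 0.1]
    - [[0, 0, 0], [0, 0, 3], 0.1]
    - [[0, 0, 0], [0, 0, 5], 0.1]
    - [[0, 0, 0], [0, 0, 5], 0.1]
    - [[0, 0, 0], [0, 0, 5], 0.1]
    - [[0, 0, 0], [0, 0, 5], 0.1]
    - [[0, 0, 0], [0, 0, 3], 0.1]
    - [[0, 0, 0], [0, 0, 0], 0.1]

```text
t: 13.15
eef_pos: [600.5, -297.7, 105.0]
orientation: [3.14, 0.001, 1.622]
contact_force: [-0.5, 0.1, -5.0]
gripper_width: 16.5
gripper_force: 78.4
```

```bash
python3 - <<'E'
from h import *
np.set_printoptions(precision=1,suppress=True)
s,c=wristcal();q,e=get_image("wrist");print(s["t"],s["eef_pos"],s["gripper_width"],s["contact_force"],s["ft_torque"])
p,d=get_image("side")
cv2.imwrite("pics/lift.png",np.hstack([cv2.resize(q,(440,330)),cv2.resize(p[190:270,290:370],(330,330))])[:,:,::-1])
E
```

```text
13.15 [ 600.5 -297.7  105. ] 16.461257864573327 [-0.5  0.1 -5. ] [-0. -0.  0.]
```

View pics/lift.png

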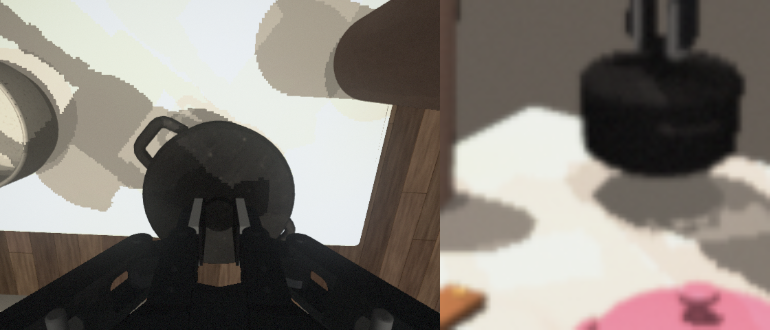

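The pot is held by the knob, upright and clear of the worktop, with Fz ≈ -5 N. I'm carrying it over, bowing towards -x past the tumbler.

carry_out:
  rows:
    - [[0, 0, 0], [-5, 5, 5], 0.1]
    - [[0, 0, 0], [-8, 12, 8], 0.1]
    - [[0, 0, 0], [-8, 18, 7], 0.1]
    - [[0, 0, 0], [-8, 20, 0], 0.1]
    - [[0, 0, 0], [-6, 22, 0], 0.1]
    - [[0, 0, 0], [-3, 25, 0], 0.1]
    - [[0, 0, 0], [0, 25, 0], 0.1]
    - [[0, 0, 0], [0, 25, 0], 0.1]

```text
t: 14.05
eef_pos: [561.4, -144.2, 124.3]
orientation: [-3.141, -0.0, 1.622]
contact_force: [0.7, -0.9, -5.9]
gripper_width: 16.5
gripper_force: 78.7
```

carry_out:
  rows:
    - [[0, 0, 0], [3, 25, 0], 0.1]
    - [[0, 0, 0], [5, 25, 0], 0.1]
    - [[0, 0, 0], [6, 25, 0], 0.1]
    - [[0, 0, 0], [7, 25, 0], 0.1]
    - [[0, 0, 0], [6, 25, 0], 0.1]
    - [[0, 0, 0], [4, 20, 0], 0.1]
    - [[0, 0, 0], [2.5, 15, 0], 0.1]
    - [[0, 0, 0], [1, 12, 0], 0.1]

```text
t: 14.85
eef_pos: [596.4, 27.6, 124.2]
orientation: [-3.142, 0.0, 1.622]
contact_force: [-0.2, -0.5, -5.3]
gripper_width: 16.5
gripper_force: 78.7
```

carry_out:
  rows:
    - [[0, 0, 0], [0, 9, 0], 0.1]
    - [[0, 0, 0], [0, 5, 0], 0.1]
    - [[0, 0, 0], [0, 1.5, 0], 0.1]
    - [[0, 0, 0], [0, 0, 0], 0.1]
    - [[0, 0, 0], [0, 0, 0], 0.1]

```text
t: 15.35
eef_pos: [596.6, 41.5, 124.1]
orientation: [-3.142, 0.0, 1.621]
contact_force: [0.6, -0.5, -5.5]
gripper_width: 16.4
gripper_force: 78.6
```

```bash
python3 - <<'E'
from h import *
np.set_printoptions(precision=1,suppress=True)
s,c=wristcal();q,e=get_image("wrist");print(s["t"],s["eef_pos"],np.degrees(s["orientation"]),s["gripper_width"],s["contact_force"])
hsv=cv2.cvtColor(q,cv2.COLOR_RGB2HSV);W=cloud(e,c)
m=((hsv[...,0]<20)&(hsv[...,1]>90)&(W[...,2]>4)&(W[...,2]<18)&(W[...,1]<150)&(e>0))
P=W[m];far=P[P[:,1]>90]
print("back edge",len(far),far.min(0),far.max(0))
l=[(x,P[np.abs(P[:,0]-x)<3][:,1].max()) for x in(550,570,590,610,630,650)];print(np.array(l))
l=[(y,P[np.abs(P[:,1]-y)<4][:,0].min(),P[np.abs(P[:,1]-y)<4][:,0].max()) for y in(10,30,50,70,90,100) if (np.abs(P[:,1]-y)<4).any()];print(np.array(l))
cv2.imwrite("pics/over.png",q[:,:,::-1])
E
```

```text
15.35 [596.6  41.5 124.1] [-180.     0.    92.9] 16.360995583062785 [ 0.6 -0.5 -5.5]
back edge 6861 [524.1  90.    6.3] [663.9 114.7  13.3]
[[550.  109.8]
 [570.  110.8]
 [590.  111.2]
 [610.  112.2]
 [630.  113.2]
 [650.  114.2]]
[[ 10.  424.6 424.6]
 [ 50.  526.8 665.7]
 [ 70.  529.9 664.7]
 [ 90.  525.  664.2]
 [100.  524.5 663.7]]
```

View pics/over.png

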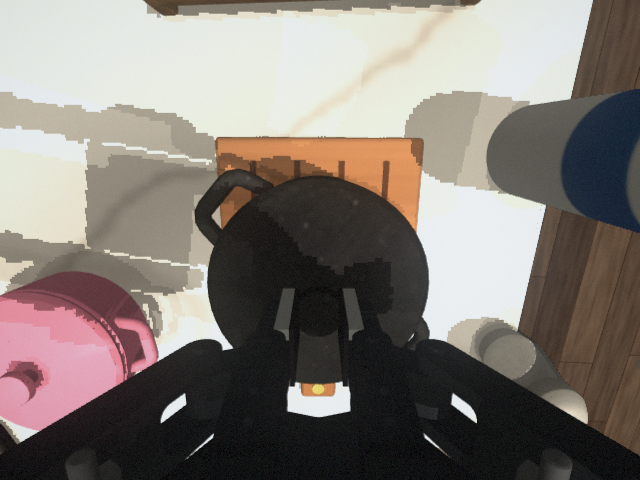

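The pot is over the trivet. Wrist depth puts the trivet centre at (596.7,41.7), within 1 mm of the pot axis. I'm lowering it gently.

carry_out:
  rows:
    - [[0, 0, 0], [0, 0, -7], 0.1]
    - [[0, 0, 0], [0, 0, -9], 0.1]
    - [[0, 0, 0], [0, 0, -8], 0.1]
    - [[0, 0, 0], [0, 0, -5], 0.1]
    - [[0, 0, 0], [0, 0, -3], 0.1]
    - [[0, 0, 0], [0, 0, -1.5], 0.1]
    - [[0, 0, 0], [0, 0, -1], 0.1]
    - [[0, 0, 0], [0, 0, -0.5], 0.1]

```text
t: 16.2
eef_pos: [596.8, 42.1, 89.3]
orientation: [3.141, 0.0, 1.622]
contact_force: [0.6, -0.5, -5.4]
gripper_width: 16.6
gripper_force: 78.7
```

carry_out:
  rows:
    - [[0, 0, 0], [0, 0, -0.5], 0.1]
    - [[0, 0, 0], [0, 0, -0.5], 0.1]
    - [[0, 0, 0], [0, 0, 0], 0.1]

```text
t: 16.5
eef_pos: [596.6, 42.1, 88.2]
orientation: [3.141, 0.0, 1.622]
contact_force: [-0.0, 1.4, -6.1]
gripper_width: 16.6
gripper_force: 78.7
```

carry_out:
  rows:
    - [[0, 0, 0], [0, 0, -0.5], 0.1]
    - [[0, 0, 0], [0, 0, -0.5], 0.1]
    - [[0, 0, 0], [0, 0, -0.3], 0.1]
    - [[0, 0, 0], [0, 0, 0], 0.1]

```text
t: 16.9
eef_pos: [596.7, 42.1, 87.8]
orientation: [3.142, -0.0, 1.622]
contact_force: [-5.6, 0.9, 5.1]
gripper_width: 16.7
gripper_force: 79.7
```

Fz has gone from -6 to +5 N, so the pot is resting on the trivet. Now I release and rise straight up.

carry_out:
  rows:
    - [[0, 0, 0], [0, 0, 0.5], 0.1]
    - [[0, 0, 0], [0, 0, 0], 0.35]
    - [[0, 0, 0], [0, 0, 0], 0.55]
    - [[0, 0, 0], [0, 0, 0], 0.55]
    - [[0, 0, 0], [0, 0, 0], 0.55]
    - [[0, 0, 0], [0, 0, 10], 0.55]
    - [[0, 0, 0], [0, 0, 20], 0.55]
    - [[0, 0, 0], [0, 0, 25], 0.55]

```text
t: 17.7
eef_pos: [595.9, 42.1, 142.6]
orientation: [-3.14, -0.0, 1.622]
contact_force: [-0.0, -0.9, 0.5]
gripper_width: 46.9
gripper_force: 0.0
```

carry_out:
  rows:
    - [[0, 0, 0], [0, 0, 25], 0.55]
    - [[0, 0, 0], [-10, -10, 25], 0.55]
    - [[0, 0, 0], [-20, -20, 20], 0.55]
    - [[0, 0, 0], [-20, -25, 10], 0.55]
    - [[0, 0, 0], [-20, -25, 0], 0.55]
    - [[0, 0, 0], [-10, -15, 0], 0.55]
    - [[0, 0, 0], [0, 0, 0], 0.55]
    - [[0, 0, 0], [0, 0, 0], 0.55]

```text
t: 18.5
eef_pos: [516.9, -52.9, 223.0]
orientation: [3.14, 0.0, 1.621]
contact_force: [0.3, 0.4, -0.0]
gripper_width: 46.5
gripper_force: 0.0
```

```bash
python3 - <<'E'
from h import *
np.set_printoptions(precision=1,suppress=True)
s,c=wristcal();q,e=get_image("wrist");p,d=get_image("side");print(s["t"],s["eef_pos"],s["gripper_width"],s["contact_force"])
W=cloud(e,c);f=(e>0)&(np.hypot(W[...,0]-597,W[...,1]-42)<75)
K=W[f&(W[...,2]>82)&(W[...,2]<96)];print("knob",len(K),K.min(0),K.max(0),K.mean(0))
hsv=cv2.cvtColor(q,cv2.COLOR_RGB2HSV)
m=(hsv[...,0]<20)&(hsv[...,1]>90)&(W[...,2]>4)&(W[...,2]<18)&(W[...,1]<150)&(W[...,0]>510)&(e>0);P=W[m]
print(P.min(0),P.max(0));F=W[(W[...,2]>26)&(W[...,2]<40)&(W[...,1]>150)&(hsv[...,1]>60)&(W[...,0]>480)&(W[...,0]<690)&(e>0)];print("frame front",len(F),F.min(0) if len(F) else"")
cv2.imwrite("pics/end.png",np.hstack([cv2.resize(q,(440,330)),cv2.resize(p[190:370,130:330],(350,330))])[:,:,::-1])
E
```

```text
18.5 [516.9 -52.9 223. ] 46.45006512917482 [ 0.3  0.4 -0. ]
knob 806 [585.5  31.9  82.2] [606.8  52.6  91.5] [595.5  42.1  88.1]
[524.4 -91.6   4.5] [668.4 113.7  17.5]
frame front 0
```

View pics/end.png

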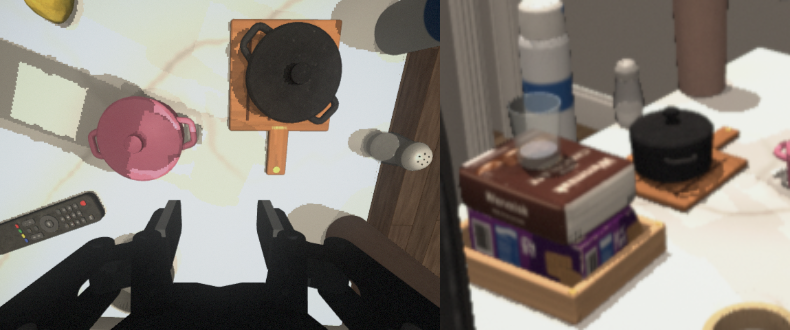

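The pot stands upright in the middle of the trivet, with its knob at (595.5,42) against a trivet centre of (597,42). The trivet's back edge is at y≈114 and the mouth is at y≈184, so about 70 mm of worktop is clear. The stack and glass are standing and the gripper is free, so I'm handing in.

```bash
python3 -c "
from plant import *
print(sign_off())"
```

```text
the job is handed in; nothing more can be done
None
```

The job is handed in: the trivet lies flat about 70 mm in front of the frame's mouth, the black pot stands upright within about 2 mm of its middle, the cartons and glass are standing in the frame, and the arm never touched the dip bowl.

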